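# Shake up a settled bottle and check it over the light panel

## Robot

A 6-joint arm with a two-finger parallel gripper is mounted at the origin on the work surface. World frame = base frame: x ahead of the robot, y to its left, z up, the work surface at z = 0. Lengths are in m, angles in degrees, forces in N, time in s.
With the tool pointing down it reaches from about 0.4 to 0.825 m from the base axis. Payload 7 kg.
Tool frame: the origin (TCP) lies at the centre of the arm's flange, where the gripper is bolted on; the fingertips stand 178 mm ahead of it and the grasp point (between the pads) lies 159 mm ahead of it (tip_reach is the distance from the TCP to the fingertips, in m); z points along the fingers, y is the line along which they close (so a half turn about z gives the same grasp; the last joint's range is limited). The gripper opens to 88 mm and grips with 3 to 60 N. Pads are 19 mm wide; open, the fingers measure 130 mm over their backs; the gripper's body (78 mm by 193 mm) begins 47 mm behind the grasp point.
Start: joints at [88.528, 20.546, 0.682, 0, -70.136, -16.507], TCP at [0.208, 0.642, 0.405] pointing down, gripper open.
Joint ranges: [-176.03, 176.03], [-82.01, 121.73], [-58.28, 71.71], [-173.87, 95.51], [-174.79, -0.11], [-173.66, 173.66]. Speed limits (degrees/s): [136.94, 136.94, 172.46, 180, 180, 180].

## Interface

Orientations are given as [roll, pitch, yaw] about the fixed x, y, z axes, in that order (R = Rz(yaw) Ry(pitch) Rx(roll)).
In Python, from plant import * gives the robot as it stands.
- The arm moves only by the shell command python3 -m handwheel 'ROWS'. ROWS is JSON, a list of rows, each a list of 7 numbers: the opening, from -1 (shut) to 1 (fully open), then the shift along the tool's x, y, z as a fraction of full scale, then the turn, a rotation vector about the tool's x, y, z as a fraction of full scale. A call has 1 to 5 rows; each row shifts and turns the commanded pose from where the row before left it, along the tool's axes as they then stand; what a row does not reach is not made up. Full scale, the value 1, is 0.025 m for a shift and 6 degrees for a turn. A row lasts 1/8 s, in which the tool goes at most 62.5 mm and 10.7 degrees, less where a joint would pass 70% of its speed; a pose out of reach is approached as far as the arm can. A call with a number of a shift or a turn outside -1 to 1 is refused whole. A call with a gripper value outside its range is refused whole. The fingers move at their own pace and stop on an object; the grip force is fixed at half the most. Time passes only in rows, so rows that do not move let the fingers close. It gives the time, the measured TCP pose, the force, the opening and the grip force at its end, in the units of the state.
- get_obs(): the state, without advancing time (a new reading comes with each control period).
- snapshot(name): name is "scene" or "top"; returns a dict with "color" (420x560x3 uint8, red, green, blue), "fx", "fy", "cx", "cy" (pixels), "R" (3x3) and "t" (3): a world point X has camera coordinates R X + t. Camera axes: x right, y down, z forward; pixel columns grow to the right and rows downward; lengths in m; the calibration is good to about 2 mm. A picture is of the moment at which its call begins. There is no depth.
- close_job(): hands the job in; it is judged then, once.
The state is a dict: "clock": time; "joint_pos": joint angles; "qvel": joint speeds; "tau": joint torques, N m; "tool_pos": TCP position; "orientation": TCP orientation; "force": force on the tool from outside, world axes, zero at the start; "moment": the same for the moment, N m; "opening": finger opening in m; "gripper_force": force on a finger pad.
Only numpy, scipy, OpenCV 4.12 (cv2) and the standard library are available. Lean on these libraries where they do the work, as an engineer would, in place of code of your own. Each camera call takes 0.05 s, during which the arm holds its last target. There are 200 camera calls.

## Task

Draw the tall screw-capped bottle out of the wooden rack, set its base upright on the round rubber pad of the bench mixer and press the pad fully down with it for about a second. Then raise the bottle and hold it leaning about halfway over (about 45 degrees), in whichever direction, above the middle of the flat light panel with the bottle's middle some 15 cm above the panel, so that its bottom can be checked for sediment. Finish while holding it there, still and in the gripper; leave the other things where they are, and the other two containers standing in the rack.

Things in the scene. Friction and masses are not known exactly. Their poses are not given: they have to be found in the camera images.
- bottle: The bottle to work with: round amber glass, paper label, narrow black screw cap. Body 36 mm diameter up to 66 mm, then a shoulder; cap 25 mm diameter from 76 to 100 mm (top). 0.08 to 0.17 kg. Origin: centre of its underside; z axis along the bottle to the cap. Stands upright in one of the rack's holes, underside 10 mm above the bench, all above 28 mm of its height sticking out.
- bottle_mid (a point): Point on the bottle's axis halfway up, 50 mm above its underside.
- rack: Fixed wooden block 70 x 255 x 38 mm (x, y, z of its frame) with three round blind holes, 40 mm diameter, 28 mm deep, in a row along its y axis, 85 mm apart (the middle one at its centre). Origin: centre of its underside on the bench, z up. All holes are taken; which container stands where varies.
- mixer: Fixed grey bench mixer, housing 110 x 110 x 46 mm with a low black collar of 36 mm radius up to 52 mm, carrying the sprung rubber pad on top. Origin at the centre of its underside on the bench, z up. The mixer and the light panel can trade places.
- pad_top (a point): Centre of the upper face of the mixer's round flat rubber pad (56 mm diameter, moves with the pad): 75 mm above the bench when free, 67 mm when fully pressed.
- pad (a joint): Travel of the sprung rubber pad, m: 0 when free (up), 0.008 fully pressed down against its stop. It starts to move at about 3.5 N and takes about 9 N to go fully down; it springs back when let go.
- panel: Fixed flat light panel, aluminium frame 180 x 130 x 12 mm (x, y, z of its own frame) with a white top. Origin at the centre of its underside on the bench, z up.
- jar: Bystander: squat amber jar, 36 mm diameter and 56 mm tall with a wide black lid (38 mm), standing in a hole of the rack. Origin at the centre of its underside, z up.
- glue: Bystander: white plastic glue bottle, 36 mm diameter up to 54 mm, then a pointed cone nozzle up to 98 mm, standing in a hole of the rack. Origin at the centre of its underside, z up.
- screwdriver: Bystander: screwdriver about 180 mm long lying on the far side of the bench. Origin on its underside about halfway along, x axis along it.
- spool: Bystander: white plastic spool of copper wire, 60 mm diameter and 42 mm tall, standing on the far side of the bench. Origin at the centre of its underside.
There are look-alikes about, which are no part of the job. Leave any purple look-alike of the bottle alone.

How it is judged:
By the outcome, as a careful person would: the job done as asked, in the order asked, and still so for the second after the job is handed in, while the arm keeps its last pose, push and grip.
It also fails if it takes over 51 s, if anything falls off the work surface, if the arm or the gripper's body presses on something with over 40 N, if the wrist force passes 120 N, or if a joint passes its speed limit or range.

## Working session

There is one attempt and no reset: what is moved stays moved. The work goes in short steps, Python scripts to look and compute and a shell command to move; the robot and the scene stay as the last step left them, time stands still between calls to the robot, and variables do not carry over. Pictures are saved under pics/ and viewed, at most 10 in all, crops included, and the job is handed in when it is done.

```bash
mkdir -p pics; ls; python3 - <<'E'
from plant import *
import cv2,pickle
o=get_obs();print(o)
for n in("scene","top"):
    s=snapshot(n);pickle.dump(s,open(n+".pkl","wb"));cv2.imwrite(f"pics/{n}0.png",s["color"][:,:,::-1]);print({k:s[k] for k in s if k!="color"})
E
```

```text
pics
{'clock': 0.0, 'joint_pos': array([ 8.85278898e+01,  2.05935092e+01,  6.34735589e-01, -2.06895376e-02,
       -7.01347708e+01, -1.65080946e+01]), 'qvel': array([-0.02538488, -0.00650385,  0.02074955, -0.02766493,  0.07870912,
       -0.03633157]), 'tau': array([-1.92182000e-03, -5.82713342e+01,  2.93054974e+01,  6.99724361e+00,
        6.81298159e-03, -1.70704088e-04]), 'tool_pos': array([0.2082907 , 0.64187033, 0.40370453]), 'orientation': array([ 1.79904785e+02, -7.93576321e-03, -1.79872446e+01]), 'force': array([0.44241692, 0.53399028, 0.26017847]), 'moment': array([0.02050745, 0.05800637, 0.05127967]), 'gripper_force': 0.0, 'opening': 0.0872558231554243}
{'fx': 458.5917701950651, 'fy': 458.5917701950651, 'cx': 277.1460399581675, 'cy': 203.2999511463438, 'R': array([[-0.31819921,  0.94800337, -0.00623417],
       [ 0.67501357,  0.22194248, -0.70363216],
       [-0.66566204, -0.22810334, -0.71053706]]), 't': array([ 0.17796503, -0.340628  ,  1.53298783])}
{'fx': 399.9784704510446, 'fy': 399.9784704510446, 'cx': 275.862948945028, 'cy': 202.30982238340073, 'R': array([[ 0.01382846, -0.99980745, -0.01392219],
       [-0.98793239, -0.01151341, -0.15445723],
       [ 0.1542672 ,  0.01589009, -0.98790138]]), 't': array([0.00554899, 0.58663837, 0.79212964])}
```

View pics/scene0.png

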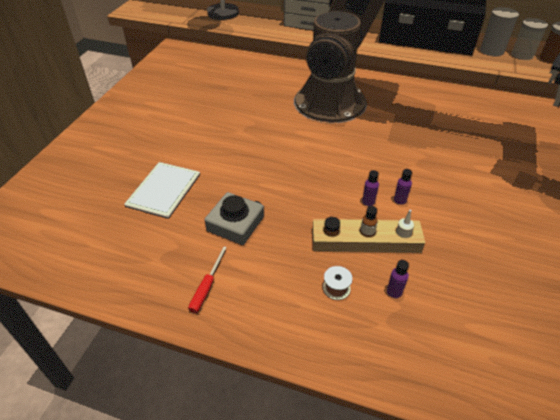

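View pics/top0.png

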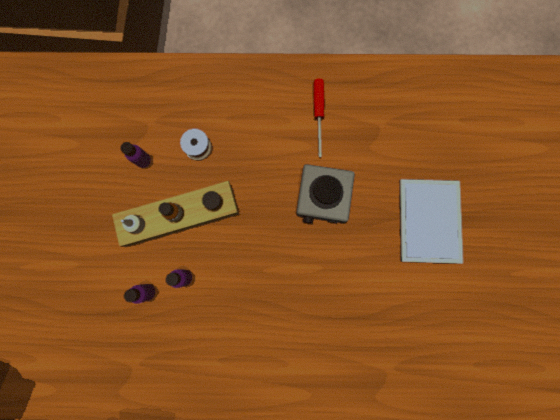

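The scene view shows the bottle in the middle hole, with its cap at about (371,211). The jar is at (332,225), the glue at (406,226), the mixer pad at (234,207) and the panel at (163,189). In the top view the bottle's cap is at about (166,209), the pad at (326,191) and the panel at (431,221). Three purple look-alikes stand close by.

```bash
cat > h.py <<'E'
import numpy as np,cv2,pickle
from scipy.spatial.transform import Rotation as Ro
def ray(s,u,v):
    C=-s["R"].T@s["t"]; return C,s["R"].T@np.array([(u-s["cx"])/s["fx"],(v-s["cy"])/s["fy"],1.])
def onz(s,p,z):
    C,d=ray(s,*p); return C+d*(z-C[2])/d[2]
def proj(s,X):
    c=s["R"]@np.array(X)+s["t"]; return s["fx"]*c[0]/c[2]+s["cx"],s["fy"]*c[1]/c[2]+s["cy"]
def two(a,p,b,q):
    A,d=ray(a,*p);B,e=ray(b,*q);k=np.linalg.lstsq(np.c_[d,-e],B-A,rcond=None)[0];return (A+k[0]*d+B+k[1]*e)/2,np.linalg.norm(A+k[0]*d-B-k[1]*e)
def blobs(m,box,amin=15):
    x0,y0,x1,y1=box;z=np.zeros_like(m,np.uint8);z[y0:y1,x0:x1]=m[y0:y1,x0:x1]
    n,l,st,c=cv2.connectedComponentsWithStats(z.astype(np.uint8))
    return [(st[i][:5].tolist(),c[i].round(1).tolist(),(l==i).astype(np.uint8)) for i in range(1,n) if st[i][4]>=amin]
E
python3 - <<'E'
from h import *
S=pickle.load(open("scene.pkl","rb"));T=pickle.load(open("top.pkl","rb"))
out=[cv2.resize(T["color"][170:262,105:245],None,fx=5,fy=5,interpolation=2),cv2.resize(S["color"][160:260,300:440],None,fx=5,fy=5,interpolation=2)]
w=np.hstack([cv2.resize(o,(400,280)) for o in out]);
w2=np.hstack([cv2.resize(T["color"][160:230,290:360],(400,300),interpolation=2),cv2.resize(S["color"][185:245,200:270],(400,300),interpolation=2)])
cv2.imwrite("pics/c1.png",np.vstack([w,w2])[:,:,::-1])
for s,n,bx in((S,"S",dict(cap=(362,203,380,222),pad=(215,192,252,222),panel=(110,150,210,225))),(T,"T",dict(cap=(156,198,180,222),pad=(305,172,346,210),panel=(390,170,475,275)))):
    mx=s["color"].max(2);mn=s["color"].min(2)
    for k,b in bx.items():
        m=(mn>125) if k=="panel" else (mx<45)
        for st,c,mm in blobs(m,b):
            h=cv2.convexHull(cv2.findNonZero(mm));r=cv2.minEnclosingCircle(h)
            z=dict(cap=.11,pad=.075,panel=.012)[k]
            M=cv2.moments(h);cc=(M["m10"]/M["m00"],M["m01"]/M["m00"])
            print(n,k,st,np.round(cc,1),onz(s,cc,z).round(4))
            if k=="panel":
                bp=cv2.boxPoints(cv2.minAreaRect(np.array([onz(s,p[0],z)[:2]*1000 for p in h],np.float32)));print(bp,bp.mean(0))
E
```

```text
S cap [366, 206, 10, 14, 89] [370.7 212.7] [0.576  0.2259 0.11  ]
S pad [221, 197, 27, 24, 328] [233.5 209.1] [ 0.6307 -0.0838  0.075 ]
S pad [231, 197, 10, 9, 32] [235.  200.4] [ 0.6024 -0.0915  0.075 ]
S panel [125, 162, 75, 54, 2269] [162.2 188.5] [ 0.5645 -0.3211  0.012 ]
[[ 466.8387  -385.86746]
 [ 648.14856 -389.07443]
 [ 650.4546  -258.69882]
 [ 469.14478 -255.49185]] [ 558.64667 -322.28314]
T cap [163, 204, 11, 12, 46] [168.1 210. ] [0.5591 0.2202 0.11  ]
T pad [310, 176, 33, 29, 713] [326.5 190.6] [ 0.6072 -0.0898  0.075 ]
T panel [401, 180, 62, 83, 4828] [431.  221.1] [ 0.5546 -0.321   0.012 ]
[[ 466.88513 -382.5177 ]
 [ 644.04114 -385.77777]
 [ 646.3701  -259.21686]
 [ 469.2141  -255.95679]] [ 556.6276  -320.86728]
```

View pics/c1.png

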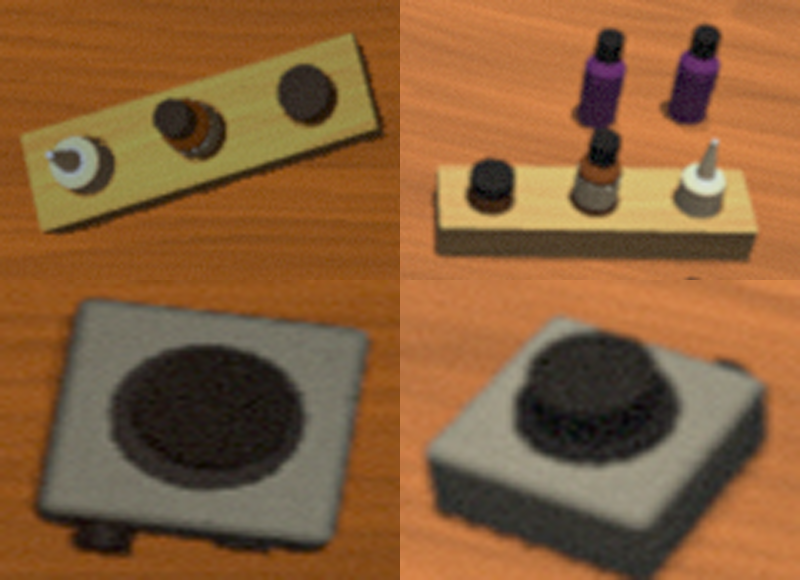

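The crop confirms the bottle's cap top at about (166.6,209.1) in the top view and (372,210) in the scene view. The pad's top face is at about (234,203.6) in the scene view.

```bash
python3 - <<'E'
from h import *
S=pickle.load(open("scene.pkl","rb"));T=pickle.load(open("top.pkl","rb"))
print("cap",onz(S,(372.1,210),.11),onz(T,(166.6,209.1),.11),two(S,(372.1,210),T,(166.6,209.1)))
print("pad S",onz(S,(234,203.6),.075))
hsv=cv2.cvtColor(T["color"],cv2.COLOR_RGB2HSV).astype(int)
c=T["color"].astype(int)
def rect(m,z,s=T,a=200):
    for st,ce,mm in m:
        if st[4]<a: continue
        h=cv2.convexHull(cv2.findNonZero(mm));r=cv2.minAreaRect(np.array([onz(s,p[0],z)[:2]*1000 for p in h],np.float32));print(st,r)
# housing top grey
print("housing");rect(blobs((hsv[...,1]<70)&(hsv[...,2]>70),(290,155,365,235)),.046)
print("rack");rect(blobs((hsv[...,0]>19)&(hsv[...,0]<32)&(hsv[...,1]>80)&(hsv[...,2]>90),(100,170,250,255)),.038)
hs=cv2.cvtColor(S["color"],cv2.COLOR_RGB2HSV).astype(int)
print("rackS");rect(blobs((hs[...,0]>17)&(hs[...,0]<32)&(hs[...,1]>80)&(hs[...,2]>140),(300,190,435,260)),.038,S)
print("housingS");rect(blobs((hs[...,1]<70)&(hs[...,2]>95),(200,185,270,250)),.046,S)
for p in[(.5635,.2225)]: print(proj(T,(*p,.11)),proj(S,(*p,.11)))
E
```

```text
cap [0.56676524 0.22726189 0.11      ] [0.56071444 0.22311447 0.11      ] (array([0.56126908, 0.22599905, 0.1039365 ]), np.float64(0.0022158517257257556))
pad S [ 0.61336133 -0.08971881  0.075     ]
housing
[297, 165, 57, 56, 1649] ((609.3102416992188, -90.36892700195312), (107.37887573242188, 106.63399505615234), 81.63294219970703)
rack
[113, 181, 124, 65, 2881] ((562.5100708007812, 227.52316284179688), (70.51097869873047, 255.92575073242188), 17.18570899963379)
rackS
[313, 219, 112, 24, 1639] ((564.3897705078125, 225.39991760253906), (70.53352355957031, 255.19528198242188), 17.030136108398438)
housingS
[205, 193, 58, 42, 806] ((614.193359375, -90.78067779541016), (106.45252990722656, 108.09083557128906), 81.88129425048828)
(np.float64(166.996703764624), np.float64(207.67771718690895)) (np.float64(370.25032999534454), np.float64(208.525443566213))
```

```bash
H="python3 -m handwheel"
$H '[[1,0.98,0.6,0.15,0,0,0],[1,0.98,0.6,0.15,0,0,0],[1,0.98,0.6,0.15,0,0,0],[1,0.98,0.6,0.15,0,0,0],[1,0.98,0.6,0.15,0,0,0]]'
$H '[[1,0.98,0.6,0.15,0,0,0],[1,0.98,0.6,0.15,0,0,0],[1,0.98,0.6,0.15,0,0,0],[1,0.98,0.6,0.15,0,0,0],[1,0.98,0.6,0.15,0,0,0]]'
$H '[[1,0.98,0.6,0.15,0,0,0],[1,0.98,0.6,0.15,0,0,0],[1,0.98,0.6,0.15,0,0,0],[1,0.98,0.6,0.15,0,0,0],[1,0.98,0.6,0.15,0,0,0]]'
$H '[[1,0.98,0.6,0.15,0,0,0],[1,0.98,0.6,0.15,0,0,0],[1,0.98,0.6,0.15,0,0,0],[1,0.98,0.6,0.15,0,0,0]]'
$H '[[1,0,0,0,0,0,0.92],[1,0,0,0,0,0,0.92],[1,0,0,0,0,0,0.92],[1,0,0,0,0,0,0.92],[1,0,0,0,0,0,0.92]]'
$H '[[1,0,0,0,0,0,0.92],[1,0,0,0,0,0,0.92],[1,0,0,0,0,0,0.92],[1,0,0,0,0,0,0.92],[1,0,0,0,0,0,0.9]]'
cat >> h.py <<'E'
def need(o,P,rpy):
    R=Ro.from_euler("xyz",o["orientation"],degrees=True);G=Ro.from_euler("xyz",rpy,degrees=True)
    print("t",o["clock"],"J",o["joint_pos"].round(1),"F",o["force"].round(1),"open",o["opening"],o["gripper_force"])
    print("pos",o["tool_pos"].round(4),o["orientation"].round(2),"shift units",(R.inv().apply(np.array(P)-o["tool_pos"])/.025).round(2),"turn units",((R.inv()*G).as_rotvec(degrees=True)/6).round(2))
E
python3 - <<'E'
from plant import *
from h import *
need(get_obs(),(.563,.2257,.227),(180,0,-73))
T=snapshot("top");S=snapshot("scene")
cv2.imwrite("pics/a1.png",np.hstack([cv2.resize(T["color"][150:270,100:260],(400,300)),cv2.resize(S["color"][130:250,300:460],(400,300))])[:,:,::-1])
E
```

```text
clock: 0.72
tool_pos: [0.3031, 0.5312, 0.3859]
orientation: [-180.0, -0.0, -18.0]
force: [1.0, -0.5, 0.5]
opening: 0.0874
gripper_force: 0.0
clock: 1.35
tool_pos: [0.3962, 0.4218, 0.3671]
orientation: [-180.0, -0.0, -18.0]
force: [-0.2, 0.6, 0.3]
opening: 0.0875
gripper_force: 0.0
clock: 1.98
tool_pos: [0.4893, 0.3126, 0.3484]
orientation: [-180.0, -0.0, -18.0]
force: [0.2, 0.5, 0.2]
opening: 0.0876
gripper_force: 0.0
clock: 2.48
tool_pos: [0.5638, 0.2252, 0.3334]
orientation: [-180.0, -0.0, -18.0]
force: [0.7, 0.3, -0.5]
opening: 0.0877
gripper_force: 0.0
clock: 3.1
tool_pos: [0.5632, 0.2259, 0.3334]
orientation: [-180.0, -0.0, -45.8]
force: [0.4, -0.3, -0.2]
opening: 0.0876
gripper_force: 0.0
clock: 3.72
tool_pos: [0.5632, 0.226, 0.3334]
orientation: [-180.0, 0.0, -73.3]
force: [-0.5, -0.1, 0.2]
opening: 0.0873
gripper_force: 0.0
t 3.725 J [ 40.3  17.3 -13.8   0.  -58.8 -23.6] F [-0.5 -0.1  0.2] open 0.08731658062770618 0.0
pos [0.5632 0.226  0.3334] [-179.99    0.    -73.28] shift units [0.01 0.01 4.26] turn units [-0.    0.   -0.05]
```

View pics/a1.png

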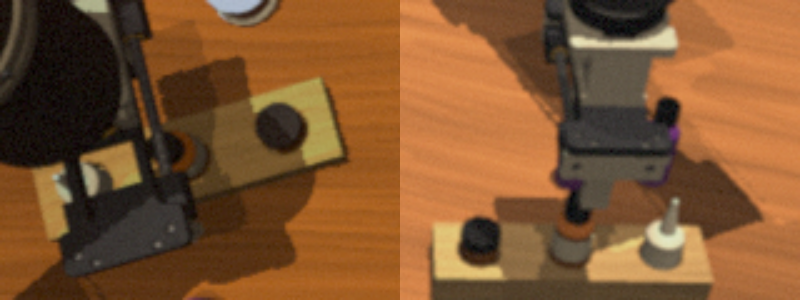

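The gripper hangs above the bottle: in the scene crop its near finger lines up with the cap at (577,205). The jar and glue are clear of it. Next I descend and grip.

```bash
H="python3 -m handwheel"
$H '[[1,0,0,0.85,0,0,0],[1,0,0,0.85,0,0,0],[1,0,0,0.85,0,0,0],[1,0,0,0.85,0,0,0],[1,0,0,0.85,0,0,0]]'
$H '[[-1,0,0,0,0,0,0],[-1,0,0,0,0,0,0],[-1,0,0,0,0,0,0],[-1,0,0,0,0,0,0],[-1,0,0,0,0,0,0]]'
$H '[[-1,0,0,0,0,0,0],[-1,0,0,0,0,0,0],[-1,0,0,0,0,0,0]]'
```

```text
clock: 4.45
tool_pos: [0.5633, 0.2265, 0.2266]
orientation: [-180.0, 0.0, -72.9]
force: [0.4, 0.6, 0.6]
opening: 0.0874
gripper_force: 0.0
clock: 5.08
tool_pos: [0.5632, 0.2273, 0.2276]
orientation: [-180.0, 0.0, -73.0]
force: [-0.3, 0.2, -0.2]
opening: 0.0431
gripper_force: 0.0
clock: 5.45
tool_pos: [0.5632, 0.2273, 0.2274]
orientation: [-180.0, 0.0, -73.1]
force: [-0.1, -0.3, 2.8]
opening: 0.0353
gripper_force: 30.0
```

```bash
H="python3 -m handwheel"
$H '[[-1,0,0,-0.4,0,0,0],[-1,0,0,-0.8,0,0,0],[-1,0,0,-0.9,0,0,0],[-1,0,0,-0.9,0,0,0],[-1,0,0,-0.9,0,0,0]]'
$H '[[-1,0,0,-0.9,0,0,0],[-1,0,0,-0.6,0,0,0],[-1,0,0,0,0,0,0]]'
python3 - <<'E'
from plant import *
from h import *
need(get_obs(),(.611,-.0905,.36),(180,0,-73))
T=snapshot("top");S=snapshot("scene")
cv2.imwrite("pics/a2.png",np.hstack([cv2.resize(T["color"][150:270,100:260],(400,300)),cv2.resize(S["color"][130:250,300:460],(400,300))])[:,:,::-1])
E
```

```text
clock: 6.08
tool_pos: [0.563, 0.2271, 0.3257]
orientation: [180.0, 0.0, -73.1]
force: [0.7, -0.1, -2.2]
opening: 0.0352
gripper_force: 30.0
clock: 6.45
tool_pos: [0.5633, 0.2273, 0.3633]
orientation: [-179.9, 0.0, -73.1]
force: [-0.7, 0.3, -1.9]
opening: 0.0353
gripper_force: 30.0
t 6.45 J [ 40.4  15.9 -11.6   0.  -62.4 -23.4] F [-0.7  0.3 -1.9] open 0.03525113220117578 29.99968161340803
pos [0.5633 0.2273 0.3633] [-1.7989e+02  5.0000e-02 -7.3060e+01] shift units [12.72  1.88  0.12] turn units [-0.02  0.01 -0.01]
```

View pics/a2.png

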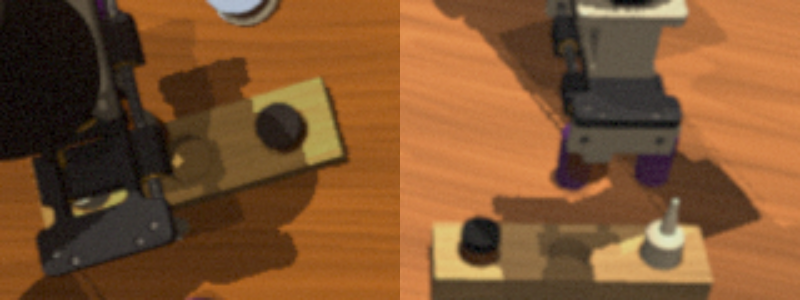

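The bottle has come out: the middle hole is empty and the jar and glue are still standing. The bottle itself is hidden behind the near finger. Next I move over the mixer.

```bash
H="python3 -m handwheel"
$H '[[-1,0.6,0.09,0,0,0,0],[-1,0.96,0.14,0,0,0,0],[-1,0.96,0.14,0,0,0,0],[-1,0.96,0.14,0,0,0,0],[-1,0.96,0.14,0,0,0,0]]'
$H '[[-1,0.96,0.14,0,0,0,0],[-1,0.96,0.14,0,0,0,0],[-1,0.96,0.14,0,0,0,0],[-1,0.96,0.14,0,0,0,0],[-1,0.96,0.14,0,0,0,0]]'
$H '[[-1,0.96,0.14,0,0,0,0],[-1,0.96,0.14,0,0,0,0],[-1,0.96,0.14,0,0,0,0],[-1,0.6,0.11,0,0,0,0],[-1,0,0,0,0,0,0]]'
$H '[[-1,0,0,0.5,0,0,0],[-1,0,0,0.8,0,0,0],[-1,0,0,0.5,0,0,0],[-1,0,0,0.2,0,0,0],[-1,0,0,0,0,0,0]]'
python3 - <<'E'
from plant import *
from h import *
need(get_obs(),(.611,-.0905,.2925),(180,0,-73))
T=snapshot("top");S=snapshot("scene")
cv2.imwrite("pics/a3.png",np.hstack([cv2.resize(T["color"][140:260,260:420],(400,300)),cv2.resize(S["color"][130:250,160:320],(400,300))])[:,:,::-1])
E
```

```text
clock: 7.18
tool_pos: [0.5799, 0.1139, 0.3618]
orientation: [179.9, -0.0, -73.1]
force: [-0.5, -0.2, -0.5]
opening: 0.0351
gripper_force: 30.0
clock: 7.8
tool_pos: [0.5978, -0.006, 0.3618]
orientation: [179.9, -0.0, -73.1]
force: [-0.7, 0.2, -2.0]
opening: 0.0354
gripper_force: 30.0
clock: 8.43
tool_pos: [0.6105, -0.0923, 0.3618]
orientation: [180.0, 0.0, -73.2]
force: [0.1, 0.1, -1.1]
opening: 0.0351
gripper_force: 30.0
clock: 9.05
tool_pos: [0.6109, -0.0904, 0.3119]
orientation: [180.0, -0.0, -73.0]
force: [-0.2, 0.3, -1.3]
opening: 0.0355
gripper_force: 30.0
t 9.05 J [  9.7  19.4 -13.9   0.  -56.7   7.3] F [-0.2  0.3 -1.3] open 0.035510553447674884 29.99981749802828
pos [ 0.6109 -0.0904  0.3119] [179.97  -0.   -73.03] shift units [ 0.01 -0.    0.78] turn units [ 0.   -0.   -0.01]
```

View pics/a3.png

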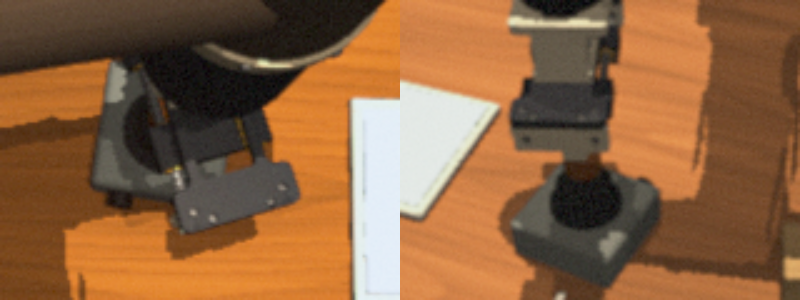

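The gripper and bottle are directly above the pad, which sits at about (585,200) in the scene crop. I lower the bottle to contact and press.

```bash
H="python3 -m handwheel"
$H '[[-1,0,0,0.3,0,0,0],[-1,0,0,0.3,0,0,0],[-1,0,0,0.1,0,0,0],[-1,0,0,0.1,0,0,0],[-1,0,0,0,0,0,0]]'
$H '[[-1,0,0,0.08,0,0,0],[-1,0,0,0.08,0,0,0],[-1,0,0,0.08,0,0,0],[-1,0,0,0,0,0,0]]'
$H '[[-1,0,0,0.08,0,0,0],[-1,0,0,0.06,0,0,0],[-1,0,0,0,0,0,0]]'
```

```text
clock: 9.78
tool_pos: [0.6109, -0.0907, 0.2923]
orientation: [180.0, -0.0, -73.1]
force: [-1.2, -0.7, 1.5]
opening: 0.0353
gripper_force: 30.0
clock: 10.28
tool_pos: [0.6109, -0.0907, 0.2864]
orientation: [-180.0, -0.0, -73.1]
force: [-2.7, -0.5, 5.6]
opening: 0.0352
gripper_force: 30.0
clock: 10.65
tool_pos: [0.6109, -0.0908, 0.2843]
orientation: [-180.0, -0.0, -73.0]
force: [-6.5, 1.1, 13.8]
opening: 0.0351
gripper_force: 30.0
```

```bash
H="python3 -m handwheel"
$H '[[-1,0,0,0.02,0,0,0],[-1,0,0,0,0,0,0],[-1,0,0,0,0,0,0],[-1,0,0,0,0,0,0],[-1,0,0,0,0,0,0]]'
$H '[[-1,0,0,0,0,0,0],[-1,0,0,0,0,0,0],[-1,0,0,0,0,0,0],[-1,0,0,0,0,0,0]]'
python3 - <<'E'
from plant import *
from h import *
need(get_obs(),(.611,-.0905,.2844),(180,0,-73))
S=snapshot("scene")
cv2.imwrite("pics/a4.png",cv2.resize(S["color"][150:250,180:300],(720,600))[:,:,::-1])
E
```

```text
clock: 11.28
tool_pos: [0.6109, -0.0908, 0.2842]
orientation: [-179.9, -0.1, -73.0]
force: [-7.0, 1.3, 16.6]
opening: 0.0355
gripper_force: 30.0
clock: 11.78
tool_pos: [0.6109, -0.0908, 0.2843]
orientation: [-179.9, -0.1, -73.0]
force: [-7.2, 1.3, 17.2]
opening: 0.0351
gripper_force: 30.0
t 11.775 J [  9.7  20.9 -15.7   0.1 -53.3   7.3] F [-7.2  1.3 17.2] open 0.035062670793156406 30.026545990258455
pos [ 0.6109 -0.0908  0.2843] [-1.7994e+02 -6.0000e-02 -7.3020e+01] shift units [-0.01 -0.01 -0.01] turn units [-0.01 -0.01 -0.  ]
```

View pics/a4.png

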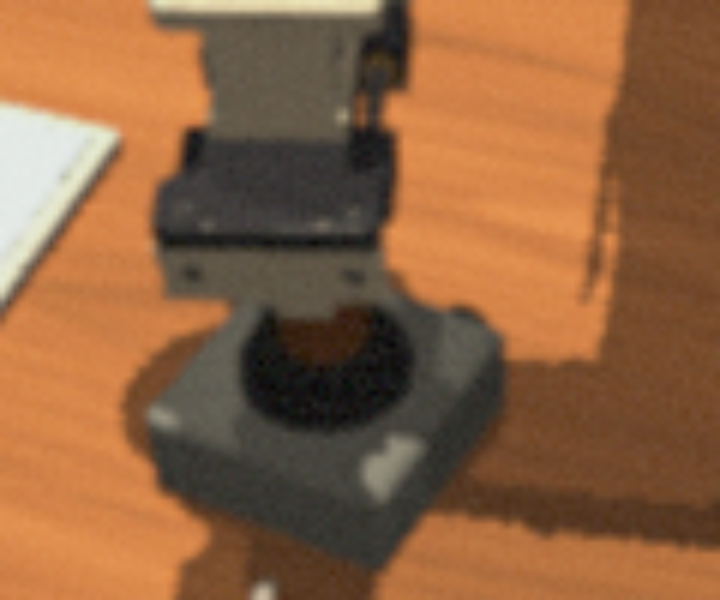

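The pad is level with its collar and the bottle stands near its middle (320,340 in the crop). The force jump at the stop confirms it is fully pressed. Now I raise the bottle and go to the panel.

```bash
H="python3 -m handwheel"
$H '[[-1,0,0,-0.3,0,0,0],[-1,0,0,-0.7,0,0,0],[-1,0,0,-0.9,0,0,0],[-1,0,0,-0.9,0,0,0],[-1,0,0,-0.6,0,0,0]]'
python3 - <<'E'
from plant import *
from h import *
R=Ro.from_euler("xyz",(180,0,-73),degrees=True)*Ro.from_rotvec([np.pi/4,0,0])
P=np.array((.5576,-.3215,.162))-R.apply([0,0,.1674]);print(P,R.as_euler("xyz",degrees=True),R.apply([0,0,1]))
o=get_obs();need(o,(P[0],P[1],o["tool_pos"][2]),(180,0,-73));need(o,P,R.as_euler("xyz",degrees=True))
E
```

```text
clock: 12.45
tool_pos: [0.6111, -0.0906, 0.3686]
orientation: [-179.9, -0.0, -73.1]
force: [0.3, -0.4, -1.7]
opening: 0.0352
gripper_force: 30.0
[ 0.44440252 -0.35610794  0.28036968] [-1.35000000e+02 -1.27222187e-14 -7.30000000e+01] [ 0.67620958  0.20673802 -0.70710678]
t 12.45 J [  9.7  16.6  -9.9  -0.  -63.4   7.3] F [ 0.3 -0.4 -1.7] open 0.03523131151618691 29.999860846437514
pos [ 0.6111 -0.0906  0.3686] [-1.7991e+02 -1.0000e-02 -7.3060e+01] shift units [ 8.22  9.47 -0.01] turn units [-0.01 -0.   -0.01]
t 12.45 J [  9.7  16.6  -9.9  -0.  -63.4   7.3] F [ 0.3 -0.4 -1.7] open 0.03523131151618691 29.999860846437514
pos [ 0.6111 -0.0906  0.3686] [-1.7991e+02 -1.0000e-02 -7.3060e+01] shift units [8.22 9.48 3.52] turn units [ 7.49 -0.01 -0.01]
```

```bash
H="python3 -m handwheel"
$H '[[-1,0.82,0.95,0,0,0,0],[-1,0.82,0.95,0,0,0,0],[-1,0.82,0.95,0,0,0,0],[-1,0.82,0.95,0,0,0,0],[-1,0.82,0.95,0,0,0,0]]'
$H '[[-1,0.82,0.95,0,0,0,0],[-1,0.82,0.95,0,0,0,0],[-1,0.82,0.95,0,0,0,0],[-1,0.82,0.95,0,0,0,0],[-1,0.82,0.95,0,0,0,0]]'
$H '[[-1,0,0,0,0.5,0,0],[-1,0,0,0,0.8,0,0],[-1,0,0,0,0.8,0,0],[-1,0,0,0,0.8,0,0],[-1,0,0,0,0.8,0,0]]'
$H '[[-1,0,0,0,0.8,0,0],[-1,0,0,0,0.8,0,0],[-1,0,0,0,0.8,0,0],[-1,0,0,0,0.8,0,0],[-1,0,0,0,0.6,0,0]]'
python3 - <<'E'
from plant import *
from h import *
need(get_obs(),(.4444,-.3561,.2804),(-135,0,-73))
E
```

```text
clock: 13.08
tool_pos: [0.5265, -0.224, 0.3672]
orientation: [-180.0, 0.0, -73.1]
force: [1.0, 0.3, -1.1]
opening: 0.0348
gripper_force: 30.0
clock: 13.7
tool_pos: [0.4428, -0.3567, 0.3672]
orientation: [-180.0, 0.0, -73.1]
force: [-0.4, 0.4, -2.4]
opening: 0.0355
gripper_force: 30.0
clock: 14.32
tool_pos: [0.4437, -0.3554, 0.3674]
orientation: [-157.6, -0.0, -73.0]
force: [-0.7, 0.0, -1.8]
opening: 0.0353
gripper_force: 30.0
clock: 14.95
tool_pos: [0.4437, -0.3556, 0.3675]
orientation: [-134.8, -0.0, -73.1]
force: [-0.1, -0.2, -1.4]
opening: 0.0354
gripper_force: 30.0
t 14.95 J [-37.2   8.9 -10.2 -47.3 -51.4  78.3] F [-0.1 -0.2 -1.4] open 0.035369192170146634 30.0000032549724
pos [ 0.4437 -0.3556  0.3675] [-1.3481e+02 -3.0000e-02 -7.3060e+01] shift units [0.02 2.46 2.47] turn units [-0.03 -0.01 -0.  ]
```

```bash
H="python3 -m handwheel"
$H '[[-1,0,0.6,0.6,0,0,0],[-1,0,0.6,0.6,0,0,0],[-1,0,0.6,0.6,0,0,0],[-1,0,0.5,0.5,0,0,0],[-1,0,0.16,0.16,-0.02,0,0]]'
$H '[[-1,0,0,0,0,0,0],[-1,0,0,0,0,0,0],[-1,0,0,0,0,0,0],[-1,0,0,0,0,0,0]]'
python3 - <<'E'
from plant import *
from h import *
need(get_obs(),(.4444,-.3561,.2804),(-135,0,-73))
T=snapshot("top");S=snapshot("scene")
for n,s in(("T",T),("S",S)): print(n,[np.round(proj(s,p),1) for p in((.5576,-.3215,.162),(.5914,-.3112,.1266),(.5238,-.3318,.1974))])
cv2.imwrite("pics/a5.png",np.hstack([cv2.resize(T["color"][120:330,280:560],(400,300)),cv2.resize(S["color"][90:240,80:280],(400,300))])[:,:,::-1])
E
```

```text
clock: 15.58
tool_pos: [0.4434, -0.3556, 0.2791]
orientation: [-135.2, 0.1, -73.1]
force: [-0.0, -0.1, -2.4]
opening: 0.0351
gripper_force: 30.0
clock: 16.08
tool_pos: [0.4435, -0.356, 0.2807]
orientation: [-135.1, -0.0, -73.1]
force: [0.7, 0.2, -0.2]
opening: 0.0355
gripper_force: 30.0
t 16.075 J [-39.   15.1 -13.5 -53.5 -46.7  89.3] F [ 0.7  0.2 -0.2] open 0.03546474607052354 29.999747131951153
pos [ 0.4435 -0.356   0.2807] [-1.3509e+02 -4.0000e-02 -7.3050e+01] shift units [ 0.02 -0.01  0.03] turn units [ 0.02 -0.01 -0.  ]
T [array([462.4, 210.4]), array([447.4, 195.1]), array([479.1, 227.6])]
S [array([152.2, 142.1]), array([151.9, 162.5]), array([152.4, 121.6])]
```

View pics/a5.png

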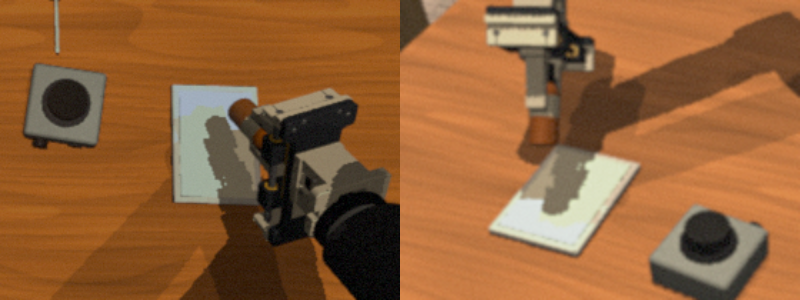

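The bottle is held leaning over the panel. Its bottom end is at (240,108) in the top crop and (543,140) in the scene crop, within about 5 px of the predicted (239,107) and (544,145). The pad has sprung back.

```bash
python3 -c "
from plant import *
print(close_job())"
```

```text
the job is handed in; nothing more can be done
None
```

I drew the bottle from the rack, pressed the mixer pad fully down with it for about a second, and handed in at 16 s while holding the bottle still at 45° about 15 cm above the middle of the light panel; the close-job call returned no verdict.

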